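# Snap the grease gun onto the bearing's nipple and hold it pumped

### The job

Take the push-type grease gun out of its stand and press its coupler squarely onto the leaning grease nipple of the bearing housing until it snaps over the nipple's head. Then lean on the gun along the nipple's axis until its nozzle is pushed roughly half way into the handle against the spring, short of the stop, and finish like that: the program ends with the gripper still holding the gun square on the nipple and pressed in. Leave the bolt, nut, spanner, steel block and C clamp lying about where they are.

Things in the scene. Friction and masses are not known exactly. Their poses are not given: they have to be found in the camera images.
- gun: Push-type grease gun, loose, 0.4 kg, standing nose down and upright in its stand. Origin: on its axis, at the centre of the underside of its flange; z runs along the axis from nose to handle, x and y mean nothing (round). From -z to +z: coupler and nozzle (z -84.5 to -12 mm), a gland 25 mm across (-12 to 0), an aluminium flange 54 mm across (0 to 6), a black round handle 28 mm across to hold it by (6 to 51). The fingertips can bear on the flange.
- nozzle (a joint): How far the nozzle is pushed into the gun, m: 0 fully out (as at the start), stop at 0.020. A spring pushes it out, 10 N at 0 and 18 N at 0.020, so it gives little (at most a few mm) before the coupler snaps on and mostly after.
- coupler_seat (a point): Point on the gun's axis inside the coupler, 66 mm below the gun's origin while the nozzle is out (66 mm minus the joint value when pushed in), 18.5 mm above the mouth. When the coupler has snapped on, the centre of the nipple's head lies here. z along the gun's axis, as the gun's.
- coupler_mouth (a point): Centre of the coupler's open mouth, 84.5 mm below the gun's origin while the nozzle is out. The mouth is flared, about 22 mm wide inside and 30 mm outside, and narrows to an 18 mm bore 7 mm further in; four sprung jaws in the bore, 6.7 mm to the mouth side of the seat, give way to the 16 mm head at about 4 to 9 N and close behind it.
- nipple: Ball-head grease nipple fixed on the bearing housing: round head 16 mm across on a neck 10 mm thick, above a hexagon. Origin at the centre of the head; its z axis is the nipple's axis, pointing out of the housing, 30 degrees from vertical, leaning to the housing's front (-x of the housing). The hexagon (19 mm across) begins 20 mm below the origin along this axis.
- housing: Grey pillow-block bearing housing with a short steel shaft through it, fixed to the bench: foot 50 mm (x) by 140 mm (y), top of the round body 74 mm high; origin at the centre of its underside, front is -x, the shaft runs along y. The head of the nipple is 97 mm above the bench.
- stand: Dark round cup on a foot, fixed to the bench, that holds the gun: 50 mm across, 95 mm high, foot 84 mm across, bore 34 mm wide; the gun's flange rests on its rim, so the gun's origin is 95 mm above the bench and must be lifted straight up by 90 mm to clear it. Origin at the centre of its underside.
- bolt: Bystander: brass-coloured hex bolt 78 mm long, lying on its side; origin under its middle.
- nut: Bystander: steel hex nut, 25 mm across, 13 mm high; origin under its middle.
- spanner: Bystander: steel combination spanner 198 mm long along its y, 6 mm high; origin under its middle.
- block: Bystander: ground steel block 35 x 50 x 40 mm high; origin under its middle.
- clamp: Bystander: dark C clamp lying flat, 71 x 155 mm along its y, 17 mm high; origin under its middle.
Things that resemble listed ones, but are neither listed nor needed, are in the scene too. There is more than one size of the gun; the one meant has the size given above. What is shaped like the housing but green is not meant.

How it is judged:
By the outcome, as a careful person would: the job done as asked, in the order asked, and still so for the second after the job is handed in, while the arm keeps its last pose, push and grip.
It also fails if it takes over 42 s, if anything falls off the work surface, if the arm or the gripper's body presses on something with over 40 N, if the wrist force passes 120 N, or if a joint passes its speed limit or range.

### The arm

A 6-joint arm with a two-finger parallel gripper is mounted at the origin on a cart in front of the work surface, level with it; the furniture and walls round the work are solid. World frame = base frame: x ahead of the robot, y to its left, z up, the work surface at z = 0. Lengths are in mm, angles in rad, forces in N, time in s.
With the tool pointing down it reaches from about 275 to 1000 mm from the base axis. Payload 8.4 kg.
Tool frame: the origin (TCP) lies at the very end of the fingers, on their centre line; the grasp point (between the pads) lies 19 mm behind it; y points along the fingers, x is the direction in which the jaws open and shut, and the axes are right-handed (so a half turn about y gives the same grasp; the last joint's range is limited). The gripper opens to 85 mm and grips with 20 to 120 N. Pads are 22 mm wide; open, the fingers measure 114 mm over their backs; the gripper's body (76 mm by 85 mm) begins 54 mm behind the grasp point. The pads swing forward as they close: fully open they stand 13 mm farther back than shut.
Start: joints at [-1.287, 0.353, 1.633, -0, 1.155, -0.002], TCP at [176.202, -599.651, 231.281] pointing down, gripper open.
Joint ranges: [-2.63, 2.63], [-0.92, 2.1], [0.06, 2.66], [-1.3, 4.44], [0, 2.69], [-3.02, 3.02]. Speed limits (rad/s): [2.22, 2.22, 2.79, 3.14, 3.14, 3.14].

### API

Orientations are given as [roll, pitch, yaw] about the fixed x, y, z axes, in that order (R = Rz(yaw) Ry(pitch) Rx(roll)).
In Python, from rig import r gives the robot as it stands.
- The arm moves only by the tool servo_tool, never from a script. Its argument "motion" is a list of rows, each a list of 7 numbers: the opening, from -1 (shut) to 1 (fully open), then the shift along the tool's x, y, z in m, then the turn, a rotation vector about the tool's x, y, z in units of 10 degrees (1.0 is 10 degrees). A call has 1 to 12 rows; each row is the pose to reach, as a shift and turn from the pose commanded when the call began, along the tool's axes at that moment; what a row does not reach only later rows make up. A row lasts 1/8 s, in which the tool goes at most 62.5 mm and 10.7 degrees, less where a joint would pass 70% of its speed; a pose out of reach is approached as far as the arm can. A call with a gripper value outside its range is refused whole. The fingers move at their own pace and stop on an object; "grip_force" is the grip in N (left out, the last holds). Time passes only in rows, so rows that repeat a pose let the fingers close. It gives the time, the measured TCP pose, the force and the opening at its end, in the units of the state.
- r.sense(): the state, without advancing time (a new reading comes with each control period).
- r.grab_frame(name): name is "side" or "top"; returns the picture (420x560x3 uint8, red, green, blue); there is no depth.
- r.calibration(name): a dict with "fx", "fy", "cx", "cy" (pixels), "R" (3x3) and "t" (3): a world point X has camera coordinates R X + t. Camera axes: x right, y down, z forward; pixel columns grow to the right and rows downward; lengths in mm; the calibration is good to about 2 mm. A picture is of the moment at which its call begins. calibration takes no time and is no camera call.
- r.sign_off(): hands the job in, once; it reports no verdict.
The state is a dict: "clock": time; "qpos": joint angles; "qvel": joint speeds; "joint_efforts": joint torques, N m; "eef_pos": TCP position; "tcp_rot": TCP orientation; "contact_force": force on the tool from outside, world axes, zero at the start; "wrist_torque": the same for the moment, N m; "opening": opening from 0.0 (shut) to 1.0 (fully open).
Only numpy, scipy, OpenCV 4.12 (cv2) and the standard library are available. Lean on these libraries where they do the work, as an engineer would, in place of code of your own. Each camera call takes 0.05 s, during which the arm holds its last target. There are 200 camera calls.

## Working session

There is one attempt and no reset: what is moved stays moved. The work goes in short steps, Python scripts to look and compute and a tool call to move; the robot and the scene stay as the last step left them, time stands still between calls to the robot, and variables do not carry over. Pictures are saved under pics/ and viewed, on a budget of 10 in all, crops included, one or two more only if the job needs it, and the job is handed in when it is done.

Besides the shell and the picture viewer there is one more tool, called after ">>>" as name(argument=value, ...) on one line, values as JSON. servo_tool: Moves the arm, as the interface text tells. Its arguments: {"type":"object","properties":{"motion":{"type":"array","items":{"type":"array","items":{"type":"number"}}},"grip_force":{"type":"number"}},"required":["motion"]}

```bash
mkdir -p pics; ls; python3 - <<'E'
from rig import r
import cv2
for n in("side","top"):
    f=r.grab_frame(n); cv2.imwrite(f"pics/{n}0.png",f[:,:,::-1]); c=r.calibration(n); print(n,{k:(v if not hasattr(v,'tolist') else v.tolist()) for k,v in c.items()})
print(r.sense())
E
```

```text
pics
side {'fx': 464.28153288325086, 'fy': 464.28153288325086, 'cx': 290.0413477505621, 'cy': 204.27953273772346, 'R': [[-0.9428257876847177, -0.3326175408053855, -0.021097526520172806], [-0.20296742608668447, 0.6232283006436017, -0.7552421527064248], [0.26435536314672703, -0.707779666863542, -0.6551062395902634]], 't': [509.0493859983118, 184.05633060314358, 1200.8987982543983]}
top {'fx': 394.61931279593784, 'fy': 394.61931279593784, 'cx': 276.84042349431144, 'cy': 202.53578214914404, 'R': [[0.0009288577157788561, -0.9998905280598298, 0.014767163559001022], [-0.9956814885213556, -0.002295591054290108, -0.09280680835805788], [0.09283054798524923, -0.01461718707364426, -0.9955746216144788]], 't': [-39.9211903680628, 556.0115479661893, 921.9127118781211]}
{'clock': 0.1, 'qpos': array([-1.28742400e+00,  3.53567665e-01,  1.63403044e+00,  1.26271005e-05,
        1.15519573e+00, -2.38394961e-03]), 'qvel': array([-1.18213555e-05,  2.75648057e-04, -1.13718597e-04,  3.82274726e-04,
        1.89762320e-04,  6.39217040e-04]), 'joint_efforts': array([ 3.52983607e-04, -6.06356335e+01, -3.42817247e+01,  4.89295337e-05,
        3.87731256e-03, -2.86722582e-05]), 'eef_pos': array([ 176.07637397, -599.26000652,  230.6563102 ]), 'tcp_rot': array([-1.57078192e+00,  1.20115117e-03, -1.28504515e+00]), 'contact_force': array([ 0.38743856,  0.28767117, -0.34281562]), 'wrist_torque': array([-0.07885005, -0.09104433, -0.00052906]), 'opening': 0.997940859461074}
```

View pics/side0.png

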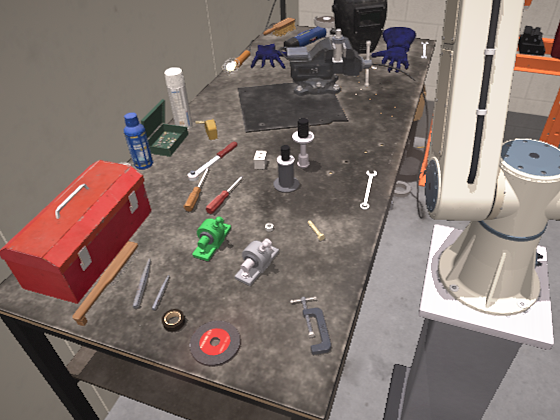

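View pics/top0.png

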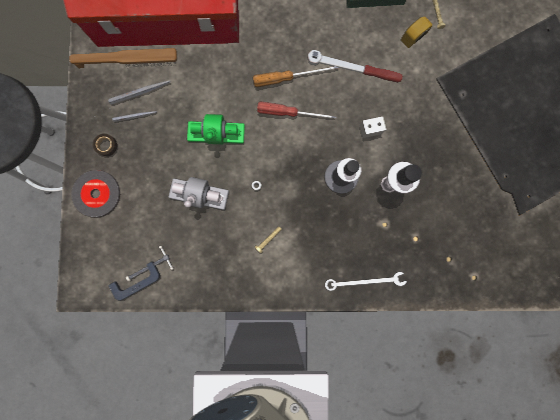

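Side view: the candidates are the gun in the dark cup at (287,165) and a larger-looking one at (303,140). The grey housing is at (258,258), and a green decoy at (212,237). In the top view the guns are at (349,170) and (404,178), and the grey housing is at (198,193). Next is a close crop.

```bash
python3 - <<'E'
import cv2,numpy as np
s=cv2.imread("pics/side0.png");t=cv2.imread("pics/top0.png")
z=lambda im,x,y,w,h:cv2.resize(im[y:y+h,x:x+w],(400,300),interpolation=cv2.INTER_CUBIC)
cv2.imwrite("pics/c1.png",np.vstack([np.hstack([z(s,240,112,106,80),z(t,315,145,120,90)]),np.hstack([z(s,220,225,80,60),z(t,160,165,80,60)])]))
E
```

```text
(no output)
```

View pics/c1.png

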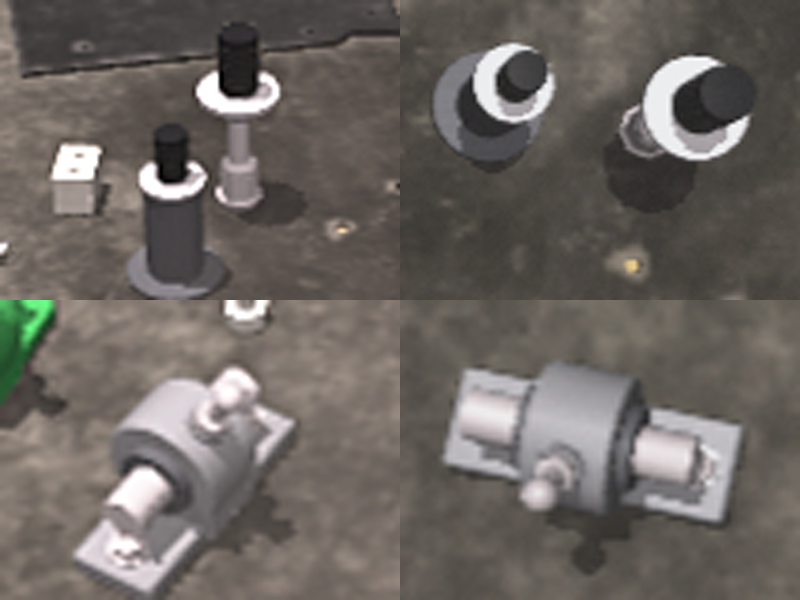

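The gun in the dark cup is the smaller one, resting on the stand's rim as described; the other stands free and is larger. The grey housing's nipple leans toward the robot. The head is at about top (188,204) and side (268,242).

```bash
cat > h.py <<'E'
import numpy as np,cv2
from rig import r
from scipy.spatial.transform import Rotation as Ro
C={n:r.calibration(n) for n in("side","top")}
def ray(n,p):
    c=C[n];R=np.array(c["R"]);t=np.array(c["t"])
    return -R.T@t, R.T@np.array([(p[0]-c["cx"])/c["fx"],(p[1]-c["cy"])/c["fy"],1])
def plane(n,p,z):
    o,d=ray(n,p);return o+d*(z-o[2])/d[2]
def tri(ps,pt):
    o1,d1=ray("side",ps);o2,d2=ray("top",pt)
    k=np.linalg.lstsq(np.c_[d1,-d2],o2-o1,rcond=None)[0]
    a,b=o1+k[0]*d1,o2+k[1]*d2;return (a+b)/2,np.linalg.norm(a-b)
def proj(n,X):
    c=C[n];v=np.array(c["R"])@X+np.array(c["t"]);return np.array([c["fx"]*v[0]/v[2]+c["cx"],c["fy"]*v[1]/v[2]+c["cy"]])
def pose():
    s=r.sense();return np.array(s["eef_pos"]),Ro.from_euler("xyz",s["tcp_rot"])
def delta(P,R):  # row shift (m) and turn (10 deg units), tool axes now
    p,q=pose();return (q.inv().apply(np.array(P)-p)/1000).round(4),np.rad2deg((q.inv()*R).as_rotvec()/10).round(3)
E
cat > m.py <<'E'
from h import *
s=cv2.imread("pics/side0.png");t=cv2.imread("pics/top0.png")
def blob(im,c,rad,lo,name):
    m=(im.min(2)>lo).astype(np.uint8);k=np.zeros_like(m);cv2.circle(k,c,rad,1,-1);m&=k
    n,l,st,ce=cv2.connectedComponentsWithStats(m);i=1+st[1:,4].argmax()
    co=cv2.findContours((l==i).astype(np.uint8),0,1)[0][0];h=cv2.convexHull(co);e=cv2.fitEllipse(h);print(name,e,st[i]);return e[0]
fs=blob(s,(286,160),14,150,"flS");ft=blob(t,(349,170),16,150,"flT")
print("flange tri",tri(fs,ft),"top@101",plane("top",ft,101),"side@101",plane("side",fs,101))
ht=blob(t,(188,204),7,150,"hdT");hs=blob(s,(268,242),7,150,"hdS")
print("head tri",tri(hs,ht),"top@97",plane("top",ht,97),"side@97",plane("side",hs,97))
L=[plane("top",(160+(x-400)/5,165+(y-300)/5),8) for x,y in((465,370),(445,465),(745,425),(722,520))]
# crop order: rear-left, front-left, rear-right, front-right
a,b,c,d=L;print(np.array(L).round(),np.linalg.norm(a-c),np.linalg.norm(a-b))
v=(a+b-c-d)/2;w=(a+c-b-d)/2;print("yaw from y,x:",np.rad2deg(np.arctan2(-v[0],v[1])),np.rad2deg(np.arctan2(w[1],w[0])),"ctr",sum(L)/4)
E
python3 m.py
```

```text
flS ((285.1092529296875, 158.94969177246094), (10.78748607635498, 17.671218872070312), 89.34127044677734) [277 155  18  10  96]
flT ((348.70220947265625, 169.3938751220703), (23.199464797973633, 24.213491439819336), 113.55200958251953) [337 158  25  24 256]
flange tri (array([ 624.31204301, -199.11652793,   98.11695756]), np.float64(0.16840386017856682)) top@101 [ 623.87714267 -198.51985372  101.        ] side@101 [ 622.76739912 -195.3316286   101.        ]
hdT ((188.32823181152344, 201.45086669921875), (7.754809379577637, 9.879680633544922), 52.968345642089844) [184 197  10  10  41]
hdS ((265.7995910644531, 242.1735076904297), (7.888705253601074, 9.970486640930176), 86.8280029296875) [261 238  11   9  55]
head tri (array([549.23094262, 156.96674509,  99.5651163 ]), np.float64(4.056178996551952)) top@97 [551.43112433 158.12630293  97.        ] side@97 [548.24410981 154.38565244  97.        ]
[[615. 215.   8.]
 [568. 224.   8.]
 [588.  78.   8.]
 [542.  89.   8.]] 140.03959459408333 47.648302681209444
yaw from y,x: -11.08461030667902 -11.581141753678564 ctr [578.35869743 151.55651557   8.        ]
```

```bash
cat > m2.py <<'E'
from h import *
s=cv2.imread("pics/side0.png");t=cv2.imread("pics/top0.png")
out=[]
for im,x,y,n in((s,255,230,"side"),(t,176,192,"top")):
    g=cv2.resize(im[y:y+24,x:x+24],None,fx=16,fy=16,interpolation=cv2.INTER_CUBIC)
    for th in(110,130,150):
        m=(g.min(2)>th).astype(np.uint8)
        D=cv2.distanceTransform(m,2,5);_,mx,_,p=cv2.minMaxLoc(D);print(n,th,"maxr",mx/16,[x+(p[0]+.5)/16-.5,y+(p[1]+.5)/16-.5])
    out.append(g)
for n in("side","top"):
    print(n,proj(n,np.array([546,158,97])),proj(n,np.array([549,157,97])))
cv2.imwrite("pics/c2.png",np.hstack(out))
E
python3 m2.py
```

```text
side 110 maxr 7.897674560546875 [254.53125, 247.03125]
side 130 maxr 6.4375 [254.53125, 246.34375]
side 150 maxr 5.185369491577148 [254.53125, 245.40625]
top 110 maxr 6.25 [189.71875, 191.53125]
top 130 maxr 5.51114559173584 [199.46875, 191.53125]
top 150 maxr 5.111339092254639 [199.46875, 191.53125]
side [266.09687075 243.35032518] [265.13829131 242.81189721]
top [188.33210401 203.89277655] [188.81449874 202.54469599]
```

View pics/c2.png

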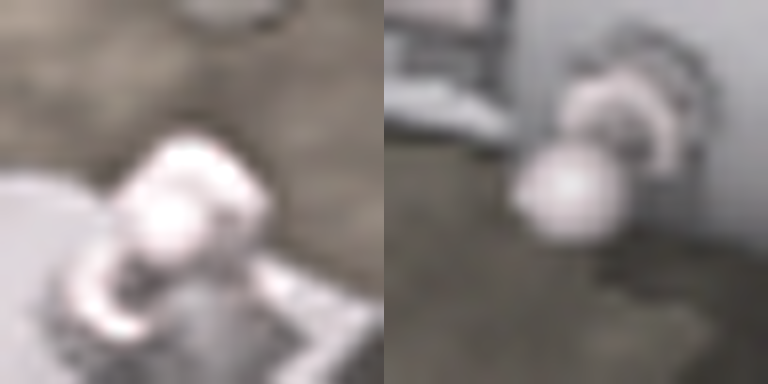

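Crop: in the top view the head disc is at (187.1,203.4), radius about 3.7 px as expected. In the side view it is at about (266.6,241.5), with a shine spot below.

```bash
python3 - <<'E'
from h import *
for ps in((266.6,241.4),(266.6,242.4)):
    print(tri(ps,(187.1,203.4)),plane("side",ps,97))
print(plane("top",(187.1,203.4),97))
G=np.array([623.5,-197.5,0])
a=np.arctan2(G[1],G[0]);R=Ro.from_euler("xyz",[-np.pi/2,0,a])
print(a,delta(G+[0,0,230.],R),delta(G+[0,0,150.],R), delta(G+[0,0,105],R))
E
```

```text
(array([545.19529183, 158.64883416, 105.09321412]), np.float64(2.4119455243296533)) [547.32743911 151.20875825  97.        ]
(array([545.31044511, 159.23956682, 102.08596317]), np.float64(2.7378155752396856)) [546.02552018 154.49393805  97.        ]
[547.08931912 160.74316415  97.        ]
-0.3067613482505516 (array([-0.2593,  0.001 ,  0.5425]), array([-3.000e-03, -5.605e+00, -6.000e-03])) (array([-0.2593,  0.081 ,  0.5425]), array([-3.000e-03, -5.605e+00, -6.000e-03])) (array([-0.2592,  0.126 ,  0.5425]), array([-3.000e-03, -5.605e+00, -6.000e-03]))
```

>>> servo_tool(motion=[[1, -0.2593, 0.001, 0.5425, 0, -5.605, 0], [1, -0.2593, 0.001, 0.5425, 0, -5.605, 0], [1, -0.2593, 0.001, 0.5425, 0, -5.605, 0], [1, -0.2593, 0.001, 0.5425, 0, -5.605, 0], [1, -0.2593, 0.001, 0.5425, 0, -5.605, 0], [1, -0.2593, 0.001, 0.5425, 0, -5.605, 0], [1, -0.2593, 0.001, 0.5425, 0, -5.605, 0], [1, -0.2593, 0.001, 0.5425, 0, -5.605, 0], [1, -0.2593, 0.001, 0.5425, 0, -5.605, 0], [1, -0.2593, 0.001, 0.5425, 0, -5.605, 0], [1, -0.2593, 0.001, 0.5425, 0, -5.605, 0], [1, -0.2593, 0.001, 0.5425, 0, -5.605, 0]])

```text
clock: 1.6
eef_pos: [622.9, -198.0, 229.7]
tcp_rot: [-1.571, 0.001, -0.306]
contact_force: [-0.7, 0.1, 0.1]
opening: 1.001
```

```bash
python3 - <<'E'
from h import *
s=r.grab_frame("side")[:,:,::-1];t=r.grab_frame("top")[:,:,::-1]
z=lambda im,x,y:cv2.resize(im[y:y+120,x:x+100],(400,480),interpolation=cv2.INTER_CUBIC)
cv2.imwrite("pics/a1.png",np.hstack([z(s,240,80),z(t,300,110)]))
p,q=pose();print(p,proj("side",p),proj("top",p))
E
```

```text
[ 622.65907121 -198.74964692  230.10011811] [284.30165792 122.081406  ] [362.08804996 158.09703157]
```

View pics/a1.png

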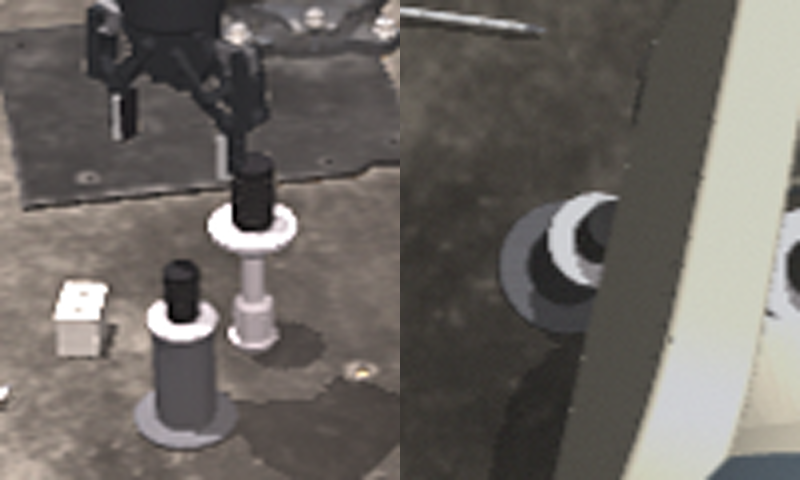

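The fingers straddle the smaller gun; the side view puts their midpoint at about (283.5,120), matching the projection. Descending and gripping.

>>> servo_tool(motion=[[1, 0, 0.06, 0, 0, 0, 0], [1, 0, 0.1, 0, 0, 0, 0], [1, 0, 0.1255, 0, 0, 0, 0], [1, 0, 0.1255, 0, 0, 0, 0], [1, 0, 0.1255, 0, 0, 0, 0], [-1, 0, 0.1255, 0, 0, 0, 0], [-1, 0, 0.1255, 0, 0, 0, 0], [-1, 0, 0.1255, 0, 0, 0, 0], [-1, 0, 0.1255, 0, 0, 0, 0], [-1, 0, 0.1255, 0, 0, 0, 0], [-1, 0, 0.1255, 0, 0, 0, 0], [-1, 0, 0.1255, 0, 0, 0, 0]], grip_force=100)

```text
clock: 3.2
eef_pos: [623.8, -197.9, 105.6]
tcp_rot: [-1.571, -0.001, -0.307]
contact_force: [-2.3, -0.3, 5.3]
opening: 0.305
```

>>> servo_tool(motion=[[-1, 0, -0.02, 0, 0, 0, 0], [-1, 0, -0.05, 0, 0, 0, 0], [-1, 0, -0.08, 0, 0, 0, 0], [-1, 0, -0.11, 0, 0, 0, 0], [-1, 0, -0.14, 0, 0, 0, 0], [-1, 0, -0.15, 0, 0, 0, 0], [-1, 0, -0.15, 0, 0, 0, 0]])

```text
clock: 4.08
eef_pos: [623.6, -197.9, 255.2]
tcp_rot: [-1.571, -0.001, -0.307]
contact_force: [0.1, -0.3, -4.5]
opening: 0.304
```

```bash
python3 - <<'E'
from h import *
s=r.grab_frame("side")[:,:,::-1]
p,q=pose();print(p,r.sense()["opening"],r.sense()["contact_force"])
x,y=235,50
cv2.imwrite("pics/a2.png",cv2.resize(s[y:y+120,x:x+100],(600,720)[:2] if 0 else (500,600),interpolation=cv2.INTER_CUBIC))
for d in(0,10,-75-9.5+4): pass
o=p-[0,0,10]
for z in(3,-84.5): print(z,(proj("side",o+[0,0,z])-[x,y])*5)
E
```

```text
[ 623.1071988  -197.74531491  254.10090579] 0.3029482600409288 [ 0.45575614  0.22129043 -5.046003  ]
3 [244.33106101 335.56143146]
-84.5 [248.65307195 462.88969793]
```

View pics/a2.png

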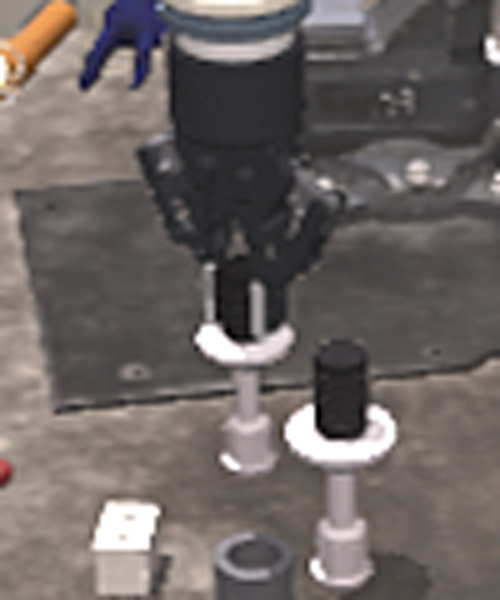

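The gun came out cleanly, upright, with its flange at (245,335) and mouth at (248,460), as projected. Next is the pre-approach pose on the nipple axis.

```bash
cat > tgt.py <<'E'
from h import *
import sys
H=np.array([547,158,97.]);PSI=-11.3;OFF=10.5
def target(h,e=(0,0,0)):
    R=Ro.from_euler("xyz",[-90,-30,PSI],degrees=True);n=-R.as_matrix()[:,1]
    return H+np.array(e)+n*(66+OFF+h),R,n
if __name__=="__main__":
    for h in map(float,sys.argv[1:]):
        P,R,n=target(h);print(h,P.round(1),n.round(3),*delta(P,R))
    print(r.sense()["clock"],r.sense()["contact_force"].round(1),pose()[0].round(1))
E
python3 tgt.py 110 60 35
```

```text
110.0 [455.6 176.3 258.5] [-0.49   0.098  0.866] [-0.2727 -0.0041  0.306 ] [ 0.164 -0.613 -3.003]
60.0 [480.1 171.4 215.2] [-0.49   0.098  0.866] [-0.2478  0.0391  0.3087] [ 0.164 -0.613 -3.003]
35.0 [492.3 168.9 193.6] [-0.49   0.098  0.866] [-0.2353  0.0608  0.3101] [ 0.164 -0.613 -3.003]
4.125 [ 0.5  0.2 -5. ] [ 623.1 -197.7  254.1]
```

>>> servo_tool(motion=[[-1, -0.0273, 0, 0.031, 0.016, -0.061, -0.3], [-1, -0.0682, 0, 0.0765, 0.041, -0.153, -0.75], [-1, -0.109, -0.002, 0.1224, 0.066, -0.245, -1.2], [-1, -0.15, -0.002, 0.1683, 0.09, -0.337, -1.65], [-1, -0.191, -0.003, 0.2142, 0.115, -0.429, -2.1], [-1, -0.232, -0.004, 0.26, 0.14, -0.52, -2.55], [-1, -0.26, -0.004, 0.292, 0.156, -0.585, -2.86], [-1, -0.2727, -0.0041, 0.306, 0.164, -0.613, -3.003], [-1, -0.2727, -0.0041, 0.306, 0.164, -0.613, -3.003], [-1, -0.2727, -0.0041, 0.306, 0.164, -0.613, -3.003], [-1, -0.2727, -0.0041, 0.306, 0.164, -0.613, -3.003], [-1, -0.2727, -0.0041, 0.306, 0.164, -0.613, -3.003]])

```text
clock: 5.62
eef_pos: [456.4, 175.3, 258.8]
tcp_rot: [-1.571, -0.524, -0.199]
contact_force: [-0.0, -0.1, -4.4]
opening: 0.306
```

```bash
python3 tgt.py 55 40 ; python3 -c "from rig import r;s=r.sense();print(s['qpos'].round(2),s['tcp_rot'])"
```

```text
55.0 [482.5 170.9 210.9] [-0.49   0.098  0.866] [-0.001   0.0548  0.0009] [ 0.006 -0.009  0.004]
40.0 [489.9 169.4 197.9] [-0.49   0.098  0.866] [-0.0011  0.0698  0.0009] [ 0.006 -0.009  0.004]
5.625 [-0.  -0.1 -4.4] [456.4 175.3 258.8]
[ 0.62 -0.06  2.18 -0.58  0.74  1.2 ] [-1.57103349 -0.52431737 -0.19896889]
```

>>> servo_tool(motion=[[-1, -0.0003, 0.02, 0.0003, 0, 0, 0], [-1, -0.0006, 0.045, 0.0006, 0, 0, 0], [-1, -0.001, 0.0698, 0.0009, 0, 0, 0], [-1, -0.001, 0.0698, 0.0009, 0, 0, 0], [-1, -0.001, 0.0698, 0.0009, 0, 0, 0], [-1, -0.001, 0.0698, 0.0009, 0, 0, 0]])

```text
clock: 6.38
eef_pos: [489.9, 170.6, 199.0]
tcp_rot: [-1.57, -0.526, -0.198]
contact_force: [-0.0, 0.2, -3.6]
opening: 0.303
```

```bash
python3 - <<'E'
from tgt import *
s=r.grab_frame("side")[:,:,::-1];t=r.grab_frame("top")[:,:,::-1]
cv2.imwrite("pics/s3.png",s);cv2.imwrite("pics/t3.png",t)
z=lambda im,x,y:cv2.resize(im[y:y+75,x:x+50],(400,600),interpolation=cv2.INTER_CUBIC)
cv2.imwrite("pics/a3.png",np.hstack([z(s,245,190),z(t,160,170)]))
p,q=pose();n=-q.as_matrix()[:,1];print(p)
for nm,x,y,k in(("side",245,190,0),("top",160,170,400)):
    for l,X in(("fl",p-n*7.5),("mouth",p-n*(OFF+84.5)),("H",H)): print(nm,l,((proj(nm,X)-[x,y]+.5)*8+[k,0]).round())
E
```

```text
[489.76981158 170.6243559  198.81542375]
side fl [307. 271.]
side mouth [194. 401.]
side H [170. 430.]
top fl [496. 454.]
top mouth [602. 304.]
top H [631. 272.]
```

View pics/a3.png

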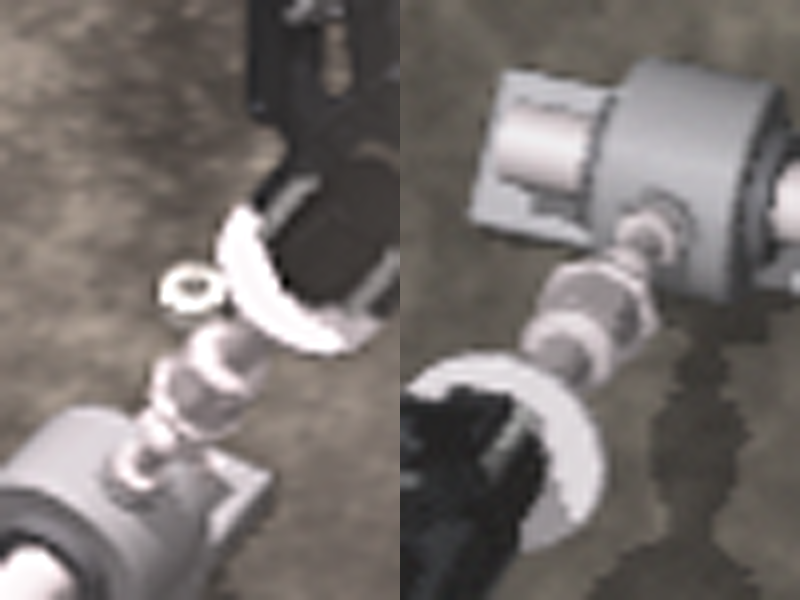

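Close in, the coupler is seen just short of the nipple. The mouth rim is at about (193,402) in the side half and (605,300) in the top half, as projected. The head is partly hidden in the side view. I'll compare before and after crops to refine the head position.

```bash
python3 - <<'E'
from tgt import *
p,q=pose();n=-q.as_matrix()[:,1];rows=[]
for nm,x,y in(("side",252,230),("top",172,190)):
    row=[]
    for k in(0,3):
        im=cv2.imread(f"pics/{nm[0]+'3' if k else nm+'0'}.png")
        g=cv2.resize(im[y:y+24,x:x+32],(400,300),interpolation=cv2.INTER_CUBIC)
        f=lambda X:tuple(int(v) for v in (proj(nm,X)-[x,y]+.5)*12.5)
        cv2.line(g,f(p-n*(OFF+84.5)),f(p-n*(OFF+84.5+60)),(0,255,0),1)
        for h in(18.5,21.5,41.5): cv2.circle(g,f(p-n*(OFF+84.5+h)),2,(0,0,255),-1)
        sc=C[nm]["fx"]/(np.array(C[nm]["R"])@H+np.array(C[nm]["t"]))[2]*12.5
        cv2.circle(g,f(H),int(8*sc),(255,0,0),1)
        row.append(g)
    rows.append(np.hstack(row));print(nm,f(H),sc)
cv2.imwrite("pics/a4.png",np.vstack(rows))
E
```

```text
side (177, 172) 4.959735739860163
top (210, 174) 5.64509112485252
```

View pics/a4.png

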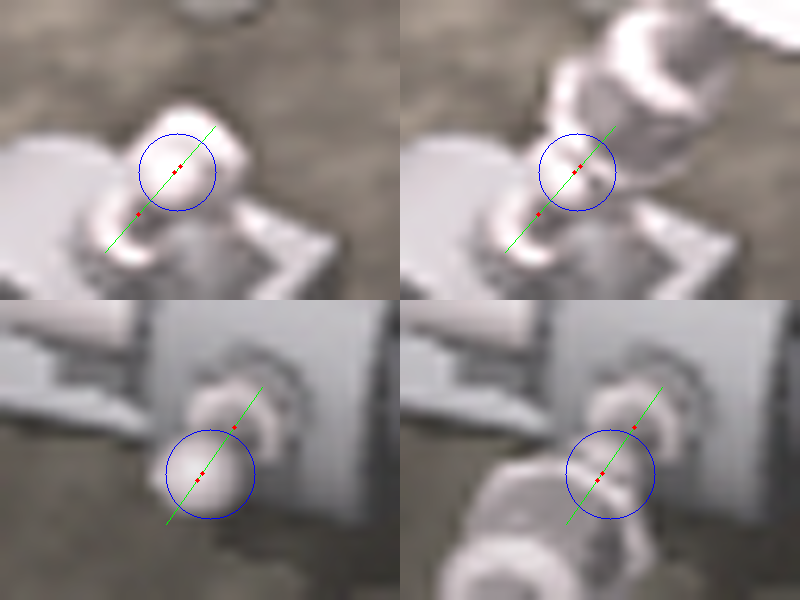

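In the top view (bottom-left tile) the head disc is at (200,475) and the gun axis passes through it. In the side view (top-left tile) the ball is at about (175,170), also on the axis line; the white shape behind it looks like the far shaft end.

```bash
python3 - <<'E'
from tgt import *
px=lambda u,v,x,y:(x+u/12.5-.5,y+v/12.5-.5)
print("shaft end far a4 px",[((proj("side",X)-[252,230]+.5)*12.5).round() for X in([569,100,40.],[566,86,40.])])
p,q=pose();n=-q.as_matrix()[:,1]
X,e=tri(px(175,170,252,230),px(200,175,172,190));print(X,e)
v=X-(p-n*(OFF+66));print("tool-frame seat->head (x,y,z) mm",q.inv().apply(v).round(2))
E
python3 tgt.py 40
```

```text
shaft end far a4 px [array([197., 151.]), array([234., 110.])]
[546.79405407 159.45741748  99.04492454] 0.22787026246677966
tool-frame seat->head (x,y,z) mm [ 0.2  38.96  0.12]
40.0 [489.9 169.4 197.9] [-0.49   0.098  0.866] [-0.0002  0.001  -0.0012] [-0.005 -0.002  0.012]
6.475 [ 0.7  0.8 -4. ] [489.8 170.6 198.8]
```

Confirmed: the shape behind is the shaft end. Triangulated, the seat-to-head offset is 0.2 and 0.1 mm sideways with 39 mm to go. Advancing along the tool's y axis.

>>> servo_tool(motion=[[-1, 0, 0.008, 0, 0, 0, 0], [-1, 0, 0.014, 0, 0, 0, 0], [-1, 0, 0.018, 0, 0, 0, 0], [-1, 0, 0.021, 0, 0, 0, 0], [-1, 0, 0.023, 0, 0, 0, 0], [-1, 0, 0.023, 0, 0, 0, 0]])

```text
clock: 7.22
eef_pos: [500.9, 168.0, 177.9]
tcp_rot: [-1.571, -0.524, -0.197]
contact_force: [-0.2, -0.4, -4.1]
opening: 0.301
```

```bash
python3 tgt.py 17; python3 -c "
from h import *
s=r.sense();print(pose()[1].inv().apply(np.array(s['contact_force'])-[0,0,-4.2]),s['wrist_torque'])"
```

```text
17.0 [501.2 167.2 178. ] [-0.49   0.098  0.866] [ 0.0004  0.0002 -0.0008] [0.001 0.    0.005]
7.225 [-0.2 -0.4 -4.1] [500.9 168.  177.9]
[-0.05711084 -0.14945944 -0.46276613] [0.16836561 0.66769583 0.02584175]
```

>>> servo_tool(motion=[[-1, 0, 0.003, 0, 0, 0, 0], [-1, 0, 0.006, 0, 0, 0, 0], [-1, 0, 0.009, 0, 0, 0, 0], [-1, 0, 0.012, 0, 0, 0, 0], [-1, 0, 0.012, 0, 0, 0, 0]])

```text
clock: 7.85
eef_pos: [506.8, 166.8, 167.2]
tcp_rot: [-1.571, -0.524, -0.197]
contact_force: [3.7, 1.2, -9.4]
opening: 0.305
```

>>> servo_tool(motion=[[-1, 0, 0.002, 0, 0, 0, 0], [-1, 0, 0.004, 0, 0, 0, 0], [-1, 0, 0.004, 0, 0, 0, 0]])

```text
clock: 8.22
eef_pos: [508.8, 166.5, 164.0]
tcp_rot: [-1.571, -0.524, -0.197]
contact_force: [3.2, 0.8, -8.0]
opening: 0.304
```

>>> servo_tool(motion=[[-1, 0, 0.001, 0, 0, 0, 0], [-1, 0, 0.003, 0, 0, 0, 0], [-1, 0, 0.003, 0, 0, 0, 0]])

```text
clock: 8.6
eef_pos: [510.2, 166.3, 162.0]
tcp_rot: [-1.571, -0.525, -0.198]
contact_force: [-7.2, 3.0, 4.2]
opening: 0.304
```

The force first pulled inward along the axis, which means the jaws closed behind the head. It now pushes back 11 N axially, just over the spring preload, and travel gives about 2.5 mm of nozzle. Pressing 7.5 mm more.

>>> servo_tool(motion=[[-1, 0, 0.002, 0, 0, 0, 0], [-1, 0, 0.004, 0, 0, 0, 0], [-1, 0, 0.006, 0, 0, 0, 0], [-1, 0, 0.0075, 0, 0, 0, 0], [-1, 0, 0.0075, 0, 0, 0, 0], [-1, 0, 0.0075, 0, 0, 0, 0], [-1, 0, 0.0075, 0, 0, 0, 0]])

```text
clock: 9.48
eef_pos: [513.8, 165.6, 155.7]
tcp_rot: [-1.57, -0.525, -0.198]
contact_force: [-8.6, 2.9, 7.2]
opening: 0.303
```

```bash
python3 - <<'E'
from tgt import *
s_=r.sense();p,q=pose();n=-q.as_matrix()[:,1]
F=np.array(s_["contact_force"])-[0,0,-4.2];print(s_["clock"],p,F,"axial",F@n,"lat tool",q.inv().apply(F),"torque",s_["wrist_torque"],"travel",(np.array([489.8,170.6,198.8])-p)@n)
s=r.grab_frame("side")[:,:,::-1];t=r.grab_frame("top")[:,:,::-1]
rows=[]
for nm,im,x,y in(("side",s,245,195),("top",t,165,180)):
    g=cv2.resize(im[y:y+60,x:x+50],(400,480),interpolation=cv2.INTER_CUBIC)
    f=lambda X:(proj(nm,X)-[x,y]+.5)*8
    print(nm,"gun origin",f(p-n*OFF).round(),"head(seat)",f(p-n*(OFF+56)).round(),"mouth",f(p-n*(OFF+74.5)).round())
    rows.append(g)
cv2.imwrite("pics/a5.png",np.hstack(rows))
E
```

```text
9.475 [513.80638479 165.57895479 155.73396574] [-8.57514316  2.86124941 11.39900694] axial 14.359796738969193 lat tool [ -2.04439269 -14.35979674   1.1286646 ] torque [0.41904812 1.17749404 0.09444004] travel 49.558083656184465
side gun origin [239. 311.] head(seat) [170. 390.] mouth [148. 415.]
top gun origin [123. 281.] head(seat) [186. 193.] mouth [205. 166.]
```

View pics/a5.png

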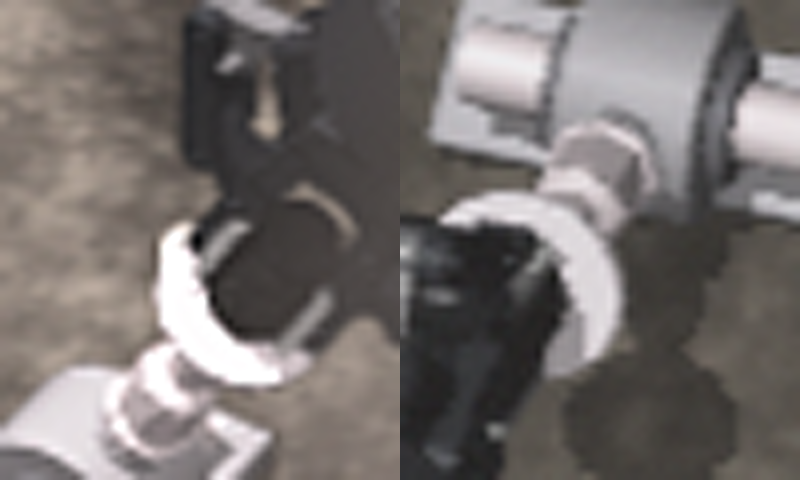

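The coupler now covers the head. Its mouth is down at the hexagon, at about (150,415) in the side half and (605,165) in the top half, matching the projection. Axial force is 14.4 N, which is about 10.9 mm of nozzle by the spring; travel gives about 10 mm. Signing off.

```bash
python3 -c "
from rig import r
s=r.sense();print(s['clock'],s['contact_force'],s['tcp_rot'],s['opening']);print(r.sign_off())"
```

```text
9.575 [-9.07305156  2.90503388  7.98749821] [-1.57028424 -0.52529959 -0.19763102] 0.30637756056957255
the job is handed in; nothing more can be done
None
```

I lifted the smaller grease gun from the dark stand, pressed it along the grey housing's nipple axis until the coupler snapped on, then leaned on it. I handed in at 9.6 s with the gripper still holding the gun pressed in.

- **Snap:** the axial force briefly turned to about 6 N of inward pull, then rose past the spring's 10 N preload. The jaws give way at 4 to 9 N, so the head should be seated.
- **Nozzle depth:** the axial force of about 14.4 N means roughly 10.9 mm pushed in. The arm's travel gives about 10 mm; both are near half of the 20 mm stroke.
- **Squareness:** the tool's tilt measured 30.1° against the nominal 30°. The housing's yaw is known only to about 1°. Sideways force was about 2.3 N.
- **Last pictures:** both cameras show the coupler over the head with its mouth near the hexagon, where projected.
- **Disagreement:** the first side-view position of the head was about 8 mm high, because the far end of the shaft sat behind it. A closer crop corrected this before contact.
- **Not checked:** I did not compare the bolt, nut, spanner, block and clamp before and after. The path was planned to stay clear of them, and no unexpected contact force showed up.

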